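# Set the specimen carriage to its working distance and hold the lamp key

### The job

On the small optical bench, swing the carriage's clamp lever (steel, with a red grip) over to free it, slide the carriage until its red pointer lines up with the yellow flag, and swing the lever fully back to lock it there. Then press the round red spring key on the grey lamp box about half-way down, so that the green ring on its stem is half sunk in the black collar (about 11 mm), and keep it there: finish while still holding the key down with the fingers. Do not shift the flag or disturb the slide box, dishes and jar.

Things in the scene. Friction and masses are not known exactly. Their poses are not given: they have to be found in the camera images.
- bench: fixed optical bench: white base plate 150 x 460 x 12 mm, dark rail with a bright steel top along its own y, and at its +y end a white horizontal microscope tube (axis 83 mm up, top 107 mm up, its objective's nose 128 mm to +y of the origin). Origin: centre of the underside. Its z is up; its x points roughly away from the robot; turned by up to about 0.2 rad from start to start.
- carriage (a joint): travel in m of the black carriage (96 along bench x, 80 along the rail, top 59 mm above the table) along bench +y, towards the tube; 0 to 0.19. Slides with about 2.5 N friction when the clamp is free, held by a friction cam when it is locked (it slips only above some 15 N and must not be forced). A glass specimen slide stands across its +y edge, top 97 mm above the table, 35 mm to +y of the clamp lever. It may be slid by the clamp lever's grip.
- clamp (a joint): angle in rad of the clamp lever on the carriage: 0 = locked (leaning 0.6 rad from upright towards bench +x, away from the robot), 1.2 = free (leaning 0.6 rad towards bench -x, the robot). It turns about a hinge parallel to the rail (bench y), through point clamp_pivot. The cam grips over about the last 0.25 rad before 0; the lever stays where it is left. 2 to 6 N at the grip moves it.
- clamp_grip (a point): centre of the red grip on the end of the clamp lever (steel rod 10 mm thick), 85 mm from the hinge axis: a barrel 26 mm in diameter and 30 mm long, lying parallel to the rail (bench y) with flat ends, well pinched from above by its two ends
- clamp_pivot (a point): point of the lever's hinge axis on the carriage, 73 mm above the table; its axes are those of the bench (y along the rail). The grip is at this point + 85 mm x (sin(0.6 - clamp) along bench x, cos(0.6 - clamp) along z).
- pointer (a point): tip of the red pointer, 4 mm wide along the rail, sticking out of the carriage's far side (bench +x), 47 mm above the table, level along the rail with the clamp lever
- flag_tip (a point): top of the yellow flag, 8 mm wide along the rail, 34 mm high upright strip on the track at the far side of the rail, top 58 mm above the table; its axes are those of the bench. It is a stiff slider: leave it where it is. The carriage is at the mark when pointer and flag have the same bench y.
- lamp_key (a joint): travel in m of the lamp key, 0 = up, 0.020 = bottom stop. Spring: 3 N to start, 5.8 N at 11 mm, 8 N at the bottom. It springs back when let go. The green ring on the stem enters the collar at 7 mm and is gone at 15 mm.
- key_top (a point): centre of the top of the red round key cap, 44 mm diameter, 10 mm thick, 90 mm above the table when up; it is pressed straight down
- keybox: fixed grey lamp box 100 x 90 x 45 mm with a black collar (40 mm diameter, rim 56 mm above the table) in which the red lamp key slides up and down. Origin: centre of the underside; key in its centre.
- slidebox: bystander: open cardboard box of glass slides, 100 x 80 x 39 mm; origin at the centre of its underside; beside the lamp box, on either side of it
- dish_a: bystander: clear open dish, 80 mm diameter, 16 mm high, brown content; origin centre of underside
- dish_b: bystander: clear open dish, 80 mm diameter, 16 mm high, green content; origin centre of underside
- jar: bystander: amber jar, 48 mm diameter, 65 mm high, white cap; origin centre of underside
Things that resemble listed ones, but are neither listed nor needed, are in the scene too. There is more than one size of the keybox; the one meant has the size given above.

How it is judged:
By the outcome, as a careful person would: the job done as asked, in the order asked, and still so for the second after the job is handed in, while the arm keeps its last pose, push and grip.
It also fails if it takes over 54 s, if anything falls off the work surface, if the arm or the gripper's body presses on something with over 40 N, if the wrist force passes 120 N, or if a joint passes its speed limit or range.

### The arm

A 6-joint arm with a two-finger parallel gripper is mounted at the origin on the work surface. World frame = base frame: x ahead of the robot, y to its left, z up, the work surface at z = 0. Lengths are in m, angles in degrees, forces in N, time in s.
With the tool pointing down it reaches from about 0.325 to 0.775 m from the base axis. Payload 9.3 kg.
Tool frame: the origin (TCP) lies on the centre line of the jaws, within the pads' length; the fingertips stand 19 mm ahead of it and the grasp point (between the pads) is the TCP; z points along the fingers, y is the direction in which the jaws open and shut (so a half turn about z gives the same grasp; the last joint's range is limited). The gripper opens to 85 mm and grips with 20 to 120 N. Pads are 22 mm wide; open, the fingers measure 114 mm over their backs; the gripper's body (76 mm by 85 mm) begins 54 mm behind the grasp point. The pads swing forward as they close: fully open they stand 13 mm farther back than shut.
Start: joints at [-84.431, 14.817, 1.232, 76.415, 0, 81.257], TCP at [0.136, -0.533, 0.25] pointing down, gripper open.
Joint ranges: [-174.27, 174.27], [-52.1, 104.24], [-59.71, 78.15], [-110.17, 111.67], [-87.03, 83.33], [-180, 180]. Speed limits (degrees/s): [127.2, 127.2, 159.86, 180, 180, 180].

### API

Orientations are given as [roll, pitch, yaw] about the fixed x, y, z axes, in that order (R = Rz(yaw) Ry(pitch) Rx(roll)).
In Python, from station import get_obs, grab_frame, get_calibration, sign_off gives the robot as it stands.
- The arm moves only by the tool drive_tool, never from a script. Its argument "deltas" is a list of rows, each a list of 7 numbers: the finger opening in mm, from 0 to 85.4, then the shift along the tool's x, y, z in mm, then the turn, a rotation vector about the tool's x, y, z in rad. A call has 1 to 10 rows; each row is the pose to reach, as a shift and turn from the pose measured when the call began, along the tool's axes at that moment; what a row does not reach only later rows make up. A row lasts 1/8 s, in which the tool goes at most 62.5 mm and 10.7 degrees, less where a joint would pass 70% of its speed; a pose out of reach is approached as far as the arm can. A call with a gripper value outside its range is refused whole. The fingers move at their own pace and stop on an object; "newtons" is the grip in N (left out, the last holds). Time passes only in rows, so rows that repeat a pose let the fingers close. It gives the time, the measured TCP pose, the force and the opening at its end, in the units of the state.
- get_obs(): the state, without advancing time (a new reading comes with each control period).
- grab_frame(name): name is "scene" or "side" or "wrist"; returns the picture (384x512x3 uint8, red, green, blue); there is no depth.
- get_calibration(name): a dict with "camera_matrix" (3x3 intrinsics, pixels), "cam_to_world" (4x4, takes a point from camera to world coordinates); the wrist camera has in their place "tool_from_camera" (4x4, takes a point from camera to tool coordinates, whose origin is the TCP and whose axes are the flange's). Camera axes: x right, y up, looking along -z (the intrinsics and any distortion apply to the point x, -y, -z); pixel columns grow to the right and rows downward; lengths in m; the calibration is good to about 2 mm. A picture is of the moment at which its call begins: read the wrist's pose just before it. get_calibration takes no time and is no camera call.
- sign_off(): hands the job in, once; it reports no verdict.
The state is a dict: "t": time; "joint_pos": joint angles; "dq": joint speeds; "joint_efforts": joint torques, N m; "eef_pos": TCP position; "tcp_rot": TCP orientation; "ft_force": force on the tool from outside, world axes, zero at the start; "wrist_torque": the same for the moment, N m; "finger_gap": finger opening in m.
Only numpy, scipy, OpenCV 4.12 (cv2) and the standard library are available. Lean on these libraries where they do the work, as an engineer would, in place of code of your own. Each camera call takes 0.05 s, during which the arm holds its last target.

## Working session

There is one attempt and no reset: what is moved stays moved. The work goes in short steps, Python scripts to look and compute and a tool call to move; the robot and the scene stay as the last step left them, time stands still between calls to the robot, and variables do not carry over. Pictures are saved under pics/ and viewed, and the job is handed in when it is done.

Besides the shell and the picture viewer there is one more tool, called after "Request:" by a JSON object that holds its "op" and its "data", one argument or row to a line. drive_tool: Moves the arm, as the interface text tells. Its arguments: {"type":"object","properties":{"deltas":{"type":"array","items":{"type":"array","items":{"type":"number"}}},"newtons":{"type":"number"}},"required":["deltas"]}

```bash
ls; mkdir -p pics; python3 - <<'E'
from station import *
import cv2
print(get_obs())
for n in ["scene","side","wrist"]:
    c=get_calibration(n); print(n,c)
    cv2.imwrite(f"pics/{n}0.png",grab_frame(n)[:,:,::-1])
E
```

```text
pics
{'t': 0.0, 'joint_pos': array([-8.44294634e+01,  1.48508984e+01,  1.19025416e+00,  7.64139301e+01,
       -1.31768241e-03,  8.12565560e+01]), 'dq': array([ 0.0038087 , -0.03216876, -0.1359329 , -0.02954529, -0.11248039,
        0.06456812]), 'joint_efforts': array([-5.05691623e-04, -5.55642343e+01,  3.44525599e+01,  1.37081661e-02,
       -1.46851871e-04, -4.82226142e-06]), 'eef_pos': array([ 0.13594407, -0.53268588,  0.24966825]), 'tcp_rot': array([-1.79926092e+02, -1.00337002e-02,  1.43139750e+01]), 'ft_force': array([-0.4379835 ,  0.67508769,  0.27556243]), 'wrist_torque': array([0.00161532, 0.04902705, 0.02682199]), 'finger_gap': 0.08520838365955163}
scene {'camera_matrix': array([[348.0694286 ,   0.        , 253.63219011],
       [  0.        , 348.0694286 , 187.70502381],
       [  0.        ,   0.        ,   1.        ]]), 'cam_to_world': array([[ 0.85799392, -0.28958706,  0.4242473 ,  0.91296018],
       [ 0.51310273,  0.52164529, -0.68162436, -0.6596304 ],
       [-0.02391701,  0.80251201,  0.5961564 ,  0.54967545],
       [ 0.        ,  0.        ,  0.        ,  1.    
[... 289 characters left out ...]
512682 ,  0.67768888,  0.54106698],
       [ 0.01153762,  0.71806352,  0.69588193,  0.79142689],
       [ 0.        ,  0.        ,  0.        ,  1.        ]])}
wrist {'camera_matrix': array([[286.4547586 ,   0.        , 253.81085461],
       [  0.        , 286.4547586 , 194.23949195],
       [  0.        ,   0.        ,   1.        ]]), 'tool_from_camera': array([[ 4.83917198e-04,  9.64444218e-01,  2.64286049e-01,
         6.69795096e-02],
       [ 9.99999846e-01, -5.38034058e-04,  1.32381986e-04,
        -5.59616607e-04],
       [ 2.69869937e-04,  2.64285945e-01, -9.64444330e-01,
        -1.24109272e-01],
       [ 0.00000000e+00,  0.00000000e+00,  0.00000000e+00,
         1.00000000e+00]])}
```

View pics/scene0.png

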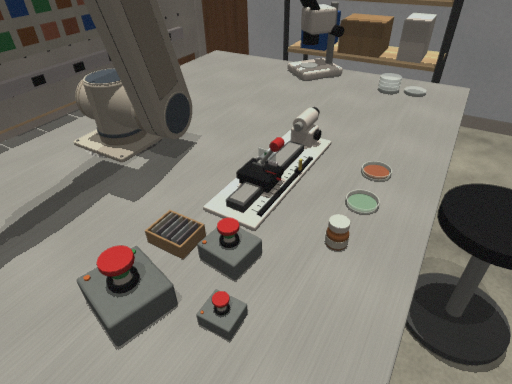

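View pics/side0.png

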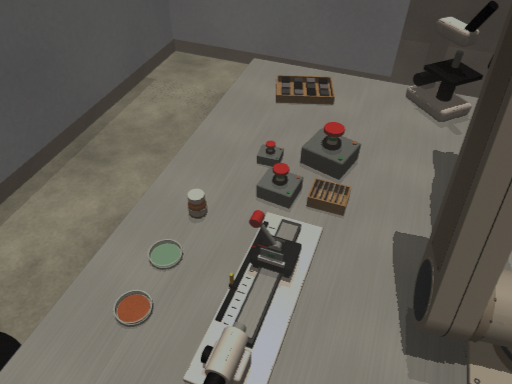

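View pics/wrist0.png

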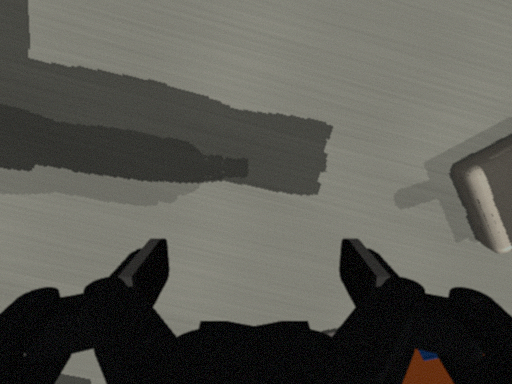

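The lamp box candidates are big (scene 117,290), middle (230,245) and small (222,312). I'll measure them, then enlarge a crop.

```bash
cat > h.py <<'E'
import numpy as np, cv2
from station import *
def ray(n,uv,obs=None):
    c=get_calibration(n);K=c["camera_matrix"]
    if n=="wrist":
        from scipy.spatial.transform import Rotation as R
        T=np.eye(4);T[:3,:3]=R.from_euler('xyz',obs["tcp_rot"],degrees=True).as_matrix();T[:3,3]=obs["eef_pos"]
        M=T@c["tool_from_camera"]
    else: M=c["cam_to_world"]
    p=np.linalg.solve(K,[uv[0],uv[1],1]);d=M[:3,:3]@np.array([p[0],-p[1],-p[2]])
    return M[:3,3],d/np.linalg.norm(d)
def onz(n,uv,z,obs=None):
    o,d=ray(n,uv,obs);return o+d*(z-o[2])/d[2]
def tri(*rs):
    A=0;b=0
    for o,d in rs:
        P=np.eye(3)-np.outer(d,d);A=A+P;b=b+P@o
    x=np.linalg.solve(A,b)
    return x,[round(1e3*np.linalg.norm((np.eye(3)-np.outer(d,d))@(x-o)),1) for o,d in rs]
def proj(n,X,obs=None):
    c=get_calibration(n);K=c["camera_matrix"]
    if n=="wrist":
        from scipy.spatial.transform import Rotation as R
        T=np.eye(4);T[:3,:3]=R.from_euler('xyz',obs["tcp_rot"],degrees=True).as_matrix();T[:3,3]=obs["eef_pos"]
        M=T@c["tool_from_camera"]
    else: M=c["cam_to_world"]
    q=np.linalg.inv(M)@np.r_[X,1];u=K@np.array([q[0],-q[1],-q[2]]);return u[:2]/u[2]
E
python3 - <<'E'
from h import *
np.set_printoptions(precision=4,suppress=True)
B={}
for n in ["scene","side"]:
    im=cv2.imread(f"pics/{n}0.png");h=cv2.cvtColor(im,cv2.COLOR_BGR2HSV)
    m=(((h[...,0]<6)|(h[...,0]>174))&(h[...,1]>170)&(h[...,2]>60)).astype(np.uint8)
    k,l,s,c=cv2.connectedComponentsWithStats(m)
    for i in range(1,k):
        if s[i,4]>6: print(n,s[i],c[i])
    y=((h[...,0]>20)&(h[...,0]<34)&(h[...,1]>140)&(h[...,2]>80)).astype(np.uint8)
    k,l,s,c=cv2.connectedComponentsWithStats(y)
    for i in range(1,k):
        if s[i,4]>4: print(n,'Y',s[i],c[i])
a=cv2.imread("pics/scene0.png");b=cv2.imread("pics/side0.png")
cv2.imwrite("pics/c1.png",cv2.resize(a[100:225,200:345],None,fx=5,fy=4.8,interpolation=3))
cv2.imwrite("pics/c2.png",cv2.resize(b[200:384,180:340],None,fx=3.2,fy=3.2,interpolation=3))
cv2.imwrite("pics/c3.png",cv2.resize(a[200:345,70:270],None,fx=4,fy=4,interpolation=3))
E
```

```text
scene [271 138  13  13 116] [276.8362 143.8621]
scene [277 177   4   3   7] [278.2857 178.2857]
scene [218 218  21  18 290] [227.8241 226.4103]
scene [ 97 246  37  30 815] [115.335 260.389]
scene [212 292  17  15 208] [220.1683 299.0096]
scene Y [299 160   3  10  19] [300.1579 164.4211]
side [324 122  20  12 181] [333.9558 127.7293]
side [266 141   9   6  40] [270.2   143.425]
side [273 163  16  11 133] [280.4436 168.0226]
side [251 211  13  11  94] [257.1489 215.7021]
side Y [230 273   3   3   8] [231.125 274.125]
```

```bash
sleep 1
```

```text
(no output)
```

View pics/c1.png

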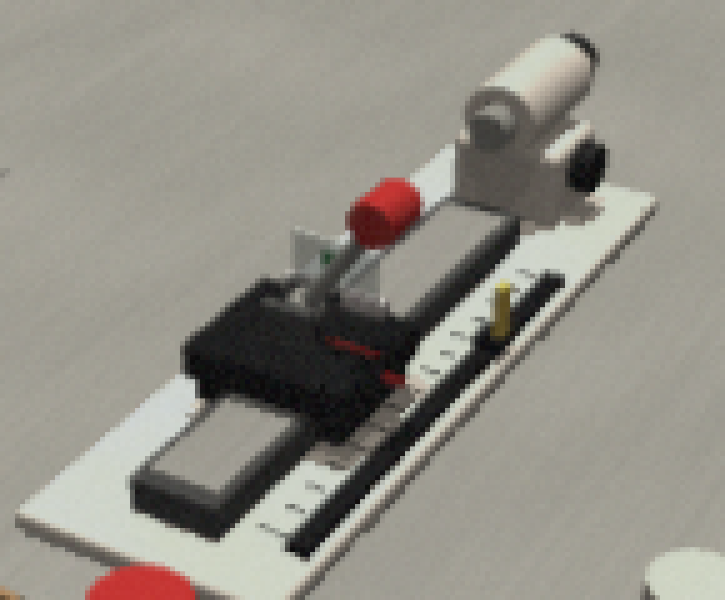

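View pics/c2.png

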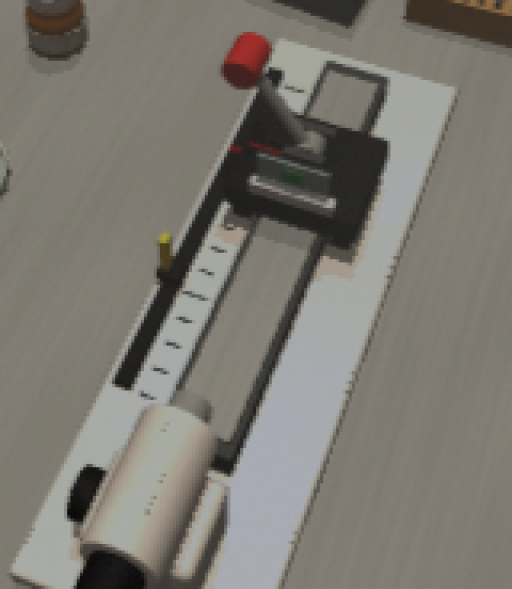

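View pics/c3.png

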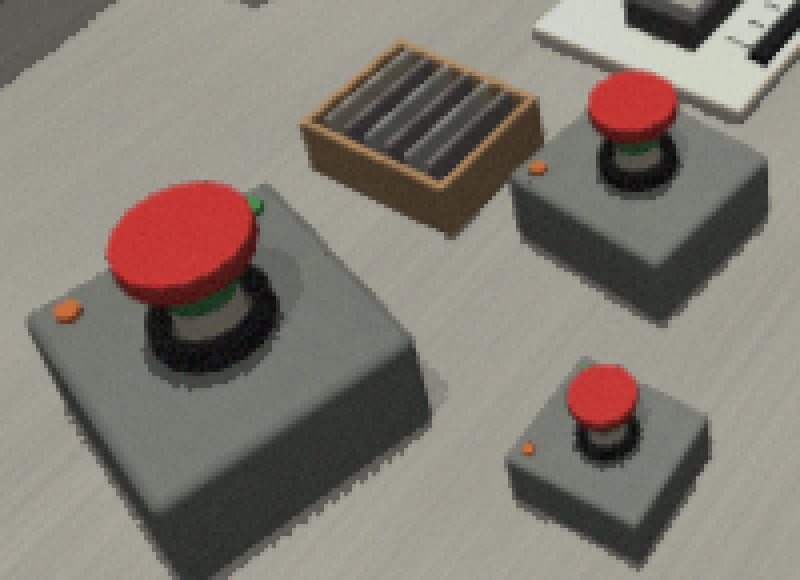

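```bash
python3 - <<'E'
from h import *
np.set_printoptions(precision=4,suppress=True)
for nm,a,b in [("big",(115.3,260.4),(334,127.7)),("mid",(227.8,226.4),(280.4,168)),("small",(220.2,299),(270.2,143.4)),("grip",(276.8,143.9),(257.1,215.7)),("flagtip",(300.4,160),(231.1,273.3))]:
    print(nm,*tri(ray("scene",a),ray("side",b)))
print("plate");
for n,uv in [("side",(323.1,228.1)),("side",(267.5,212.5)),("side",(183.7,379.7)),("scene",(331.4,141.7)),("scene",(203.6,206.7)),("scene",(260,225))]: print(n,uv,onz(n,uv,.012))
print("pointer",onz("scene",(281,179.3),.047), onz("side",(252.3,246.5),.047))
# box top corners mid z=.045 in scene crop
for uv in [(512,180),(770,158),(660,268),(590,100)]: 
    print("mid box",onz("scene",(70+uv[0]/4,200+uv[1]/4),.045))
E
```

```text
big [ 0.5071 -0.4483  0.1169] [np.float64(1.2), np.float64(1.2)]
mid [ 0.6041 -0.2635  0.0871] [np.float64(0.5), np.float64(0.5)]
small [ 0.6736 -0.3909  0.0586] [np.float64(0.2), np.float64(0.2)]
grip [ 0.5852 -0.0279  0.1478] [np.float64(1.3), np.float64(1.3)]
flagtip [0.6072 0.0683 0.0574] [np.float64(0.6), np.float64(0.6)]
plate
side (323.1, 228.1) [ 0.4572 -0.1668  0.012 ]
side (267.5, 212.5) [ 0.6044 -0.1688  0.012 ]
side (183.7, 379.7) [0.6118 0.2877 0.012 ]
scene (331.4, 141.7) [0.619  0.2794 0.012 ]
scene (203.6, 206.7) [ 0.4638 -0.1702  0.012 ]
scene (260, 225) [ 0.6156 -0.1593  0.012 ]
pointer [ 0.5969 -0.0215  0.047 ] [ 0.5925 -0.0235  0.047 ]
mid box [ 0.5551 -0.3017  0.045 ]
mid box [ 0.6598 -0.2248  0.045 ]
mid box [ 0.6507 -0.3122  0.045 ]
mid box [ 0.5548 -0.2346  0.045 ]
```

The middle box is the one meant. Its key top triangulates to about 0.09 m and its top face is about 100x90 mm, while the other two tops come out at 0.117 and 0.059. I'll move above the grip.

Request:
{"op": "drive_tool", "data": {
  "deltas": [
    [85, 40, -27, 0, 0, 0, 0.03],
    [85, 95, -64, 0, 0, 0, 0.08],
    [85, 150, -101, 0, 0, 0, 0.13],
    [85, 205, -139, 0, 0, 0, 0.18],
    [85, 260, -176, 0, 0, 0, 0.22],
    [85, 315, -213, 0, 0, 0, 0.25],
    [85, 370, -250, 0, 0, 0, 0.265],
    [85, 425, -287, 0, 0, 0, 0.265],
    [85, 475, -321, 0, 0, 0, 0.265],
    [85, 515, -350, 0, 0, 0, 0.265]
  ]
}}

```text
t: 1.4
eef_pos: [0.5418, -0.0735, 0.2501]
tcp_rot: [-180.0, 0.0, -0.9]
ft_force: [1.1, -1.4, -0.7]
finger_gap: 0.0852
```

```bash
python3 - <<'E'
from h import *
np.set_printoptions(precision=4,suppress=True)
o=get_obs();print(o["t"],o["eef_pos"],o["tcp_rot"])
im=grab_frame("wrist")[:,:,::-1].copy();cv2.imwrite("pics/w1.png",im)
np.save("o1.npy",np.r_[o["eef_pos"],o["tcp_rot"]])
E
```

```text
1.4 [ 0.5418 -0.0735  0.2501] [-179.9527    0.0048   -0.8636]
```

View pics/w1.png

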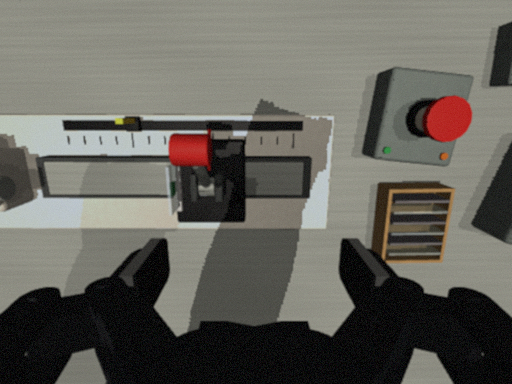

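The view shows the grip at about (191,149), the yellow flag at (120,121) and the key at (446,119). The bench edges run nearly along the image rows.

```bash
python3 - <<'E'
from h import *
np.set_printoptions(precision=4,suppress=True)
v=np.load("o1.npy");o={"eef_pos":v[:3],"tcp_rot":v[3:]}
im=cv2.imread("pics/w1.png");h=cv2.cvtColor(im,cv2.COLOR_BGR2HSV)
m=(((h[...,0]<6)|(h[...,0]>174))&(h[...,1]>170)&(h[...,2]>60)).astype(np.uint8)
y=((h[...,0]>20)&(h[...,0]<34)&(h[...,1]>140)&(h[...,2]>80)).astype(np.uint8)
for q in (m,y):
    k,l,s,c=cv2.connectedComponentsWithStats(q)
    for i in range(1,k):
        if s[i,4]>6: print(s[i],c[i])
for uv in [(332,116),(70,115.5),(327,228),(60,229)]: print("plate",onz("wrist",uv,.012,o))
g=[c for c in [0]]
print("grip ends at z.143 (mid)",onz("wrist",(170,150),.148,o),onz("wrist",(211,150),.148,o))
print("flag",onz("wrist",(117,121.5),.058,o))
print("key tri",tri(ray("wrist",(446,119),o),ray("scene",(227.8,226.4)),ray("side",(280.4,168))))
print("grip tri",tri(ray("wrist",(190.5,150),o),ray("scene",(276.8,143.9)),ray("side",(257.1,215.7))))
print("flag tri",tri(ray("wrist",(117,121.5),o),ray("scene",(300.4,160)),ray("side",(231.1,273.3))))
cv2.imwrite("pics/w1c.png",cv2.resize(im[90:240,50:340],None,fx=2.7,fy=3.5,interpolation=3))
E
```

```text
[ 423   96   49   46 1653] [447.6128 118.1694]
[ 169  129   42   42 1249] [190.1017 149.9239]
[115 119   9   6  48] [119.1042 121.375 ]
plate [ 0.6069 -0.169   0.012 ]
plate [0.6122 0.1506 0.012 ]
plate [ 0.4605 -0.1707  0.012 ]
plate [0.4642 0.1916 0.012 ]
grip ends at z.143 (mid) [ 0.5836 -0.0076  0.148 ] [ 0.5832 -0.0398  0.148 ]
flag [0.6048 0.0728 0.058 ]
key tri (array([ 0.6034, -0.2622,  0.0863]), [np.float64(1.6), np.float64(0.6), np.float64(1.6)])
grip tri (array([ 0.5843, -0.0256,  0.1484]), [np.float64(1.9), np.float64(2.1), np.float64(1.9)])
flag tri (array([0.606 , 0.0704, 0.0583]), [np.float64(2.4), np.float64(2.2), np.float64(1.5)])
```

View pics/w1c.png

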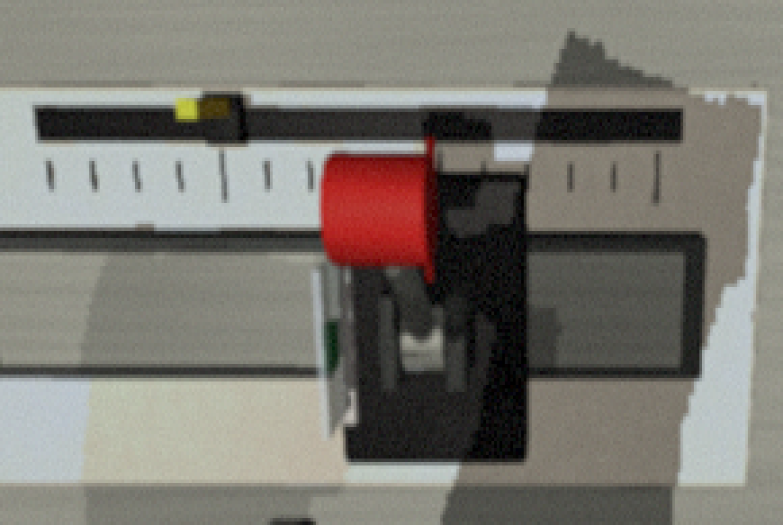

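Request:
{"op": "drive_tool", "data": {
  "deltas": [
    [65, 21, -25, 20, 0, 0, 0],
    [65, 41.5, -49, 45, 0, 0, 0],
    [60, 41.5, -49, 85, 0, 0, 0],
    [60, 41.5, -49, 106, 0, 0, 0],
    [60, 41.5, -49, 107, 0, 0, 0],
    [28, 41.5, -49, 107, 0, 0, 0],
    [28, 41.5, -49, 107, 0, 0, 0],
    [28, 41.5, -49, 107, 0, 0, 0]
  ],
  "newtons": 25
}}

```text
t: 2.45
eef_pos: [0.5881, -0.0221, 0.1444]
tcp_rot: [179.9, -0.2, -0.8]
ft_force: [-0.0, -11.3, 1.1]
finger_gap: 0.0297
```

```bash
python3 - <<'E'
from h import *
np.set_printoptions(precision=4,suppress=True)
o=get_obs();print(o["t"],o["eef_pos"],o["tcp_rot"],o["ft_force"],o["finger_gap"])
cv2.imwrite("pics/w2.png",grab_frame("wrist")[:,:,::-1])
a=grab_frame("side")[:,:,::-1];cv2.imwrite("pics/s2.png",cv2.resize(a[150:384,160:360],None,fx=2.5,fy=2.5,interpolation=3))
E
```

```text
2.45 [ 0.5881 -0.0221  0.1444] [179.9482  -0.2185  -0.7796] [ -0.0193 -11.2968   1.1414] 0.02966383827935971
```

View pics/w2.png

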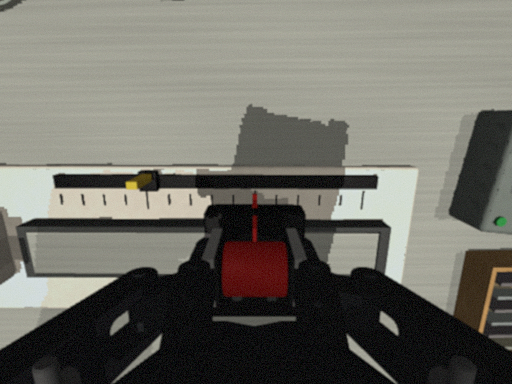

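View pics/s2.png

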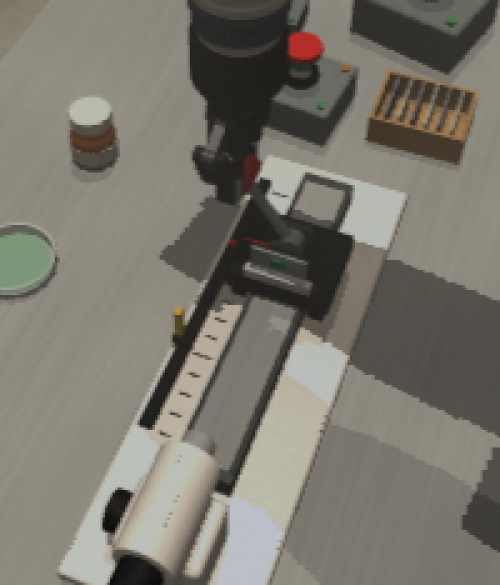

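```bash
python3 - <<'E'
from h import *
np.set_printoptions(precision=4,suppress=True)
for i in range(2):
    o=get_obs();print(o["t"],o["eef_pos"],o["tcp_rot"],o["ft_force"],o["wrist_torque"],o["finger_gap"],o["dq"])
    a=grab_frame("scene")
cv2.imwrite("pics/c4.png",cv2.resize(a[100:225,200:345,::-1],None,fx=5,fy=4.8,interpolation=3))
E
```

```text
2.55 [ 0.5882 -0.0221  0.1445] [179.9518  -0.2294  -0.7824] [  0.5018 -11.2681   1.3532] [-2.0511  0.1552 -0.1156] 0.029582697301233554 [-0.0427  0.0558 -0.0507 -0.0162 -0.0009 -0.0143]
2.6 [ 0.5881 -0.0221  0.1444] [179.9545  -0.2236  -0.7858] [  0.7969 -11.1001   2.1523] [-2.0369  0.1331 -0.0983] 0.02941220721734764 [-0.1038 -0.0251  0.0275  0.0398  0.0116  0.0402]
```

View pics/c4.png

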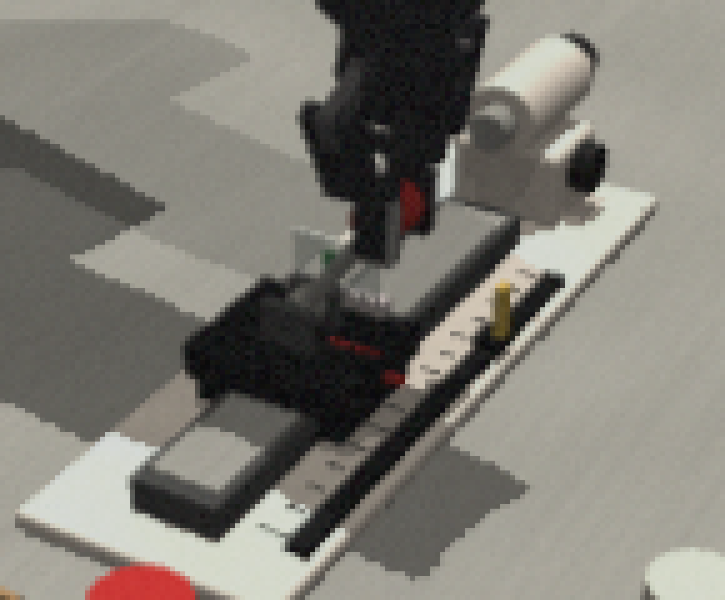

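Request:
{"op": "drive_tool", "data": {
  "deltas": [
    [28, -8.7, 0, -5.2, 0, 0, 0],
    [28, -18.1, 0, -9.4, 0, 0, 0],
    [28, -27.8, 0, -12.4, 0, 0, 0],
    [28, -37.8, 0, -14.2, 0, 0, 0],
    [28, -48, 0, -14.9, 0, 0, 0],
    [28, -58.2, 0, -14.2, 0, 0, 0],
    [28, -68.2, 0, -12.4, 0, 0, 0],
    [28, -77.9, 0, -9.4, 0, 0, 0],
    [28, -87.2, 0, -5.2, 0, 0, 0],
    [28, -93, 0, -2, 0, 0, 0]
  ]
}}

```text
t: 3.9
eef_pos: [0.496, -0.0209, 0.1487]
tcp_rot: [179.9, -0.5, -0.8]
ft_force: [-0.2, 2.0, 13.6]
finger_gap: 0.0296
```

```bash
cat > look.py <<'E'
from h import *
import sys
np.set_printoptions(precision=4,suppress=True)
t=sys.argv[1]
o=get_obs();print(o["t"],o["eef_pos"],o["tcp_rot"],o["ft_force"],o["finger_gap"])
np.save(f"o{t}.npy",np.r_[o["eef_pos"],o["tcp_rot"]])
w=grab_frame("wrist")[:,:,::-1];cv2.imwrite(f"pics/w{t}.png",w)
a=grab_frame("side")[:,:,::-1];cv2.imwrite(f"pics/side{t}.png",a)
b=grab_frame("scene")[:,:,::-1];cv2.imwrite(f"pics/scene{t}.png",b)
A=cv2.resize(a[190:384,180:340],(400,485),interpolation=3)
B=cv2.resize(b[100:225,200:345],(400,345),interpolation=3)
C=np.zeros((600,800,3),np.uint8);C[:485,:400]=A;C[:345-100,400:]=B[100:];C[250:550,400:]=cv2.resize(w,(400,300))
cv2.imwrite(f"pics/m{t}.png",C)
E
python3 look.py 3
```

```text
3.9 [ 0.496  -0.0209  0.1487] [179.925   -0.5324  -0.7843] [-0.2286  2.0372 13.6166] 0.029570152674384627
```

View pics/m3.png

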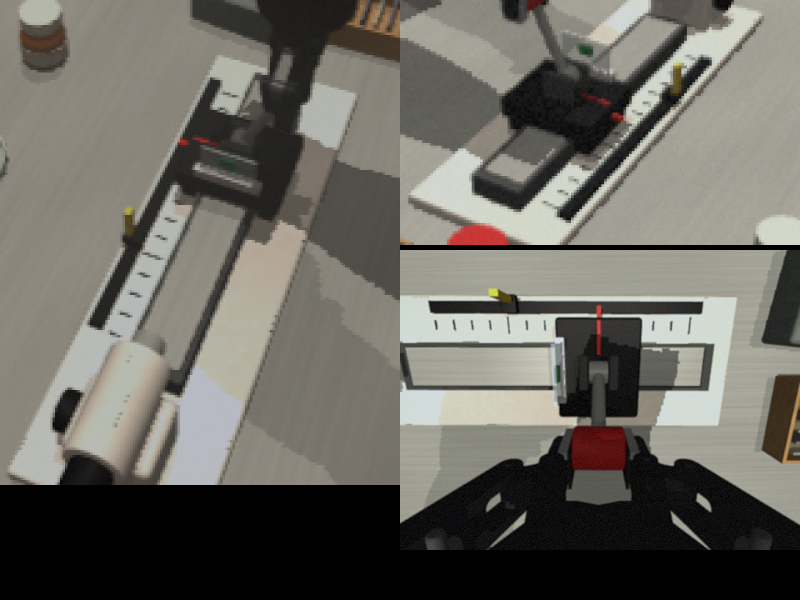

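```bash
cat > meas.py <<'E'
from h import *
import sys
np.set_printoptions(precision=4,suppress=True)
t=sys.argv[1]
v=np.load(f"o{t}.npy");o={"eef_pos":v[:3],"tcp_rot":v[3:]}
e=np.array([.0136,.9999])
for n,f in (("wrist",f"pics/w{t}.png"),("scene",f"pics/scene{t}.png"),("side",f"pics/side{t}.png")):
    im=cv2.imread(f);h=cv2.cvtColor(im,cv2.COLOR_BGR2HSV)
    m=(((h[...,0]<6)|(h[...,0]>174))&(h[...,1]>150)&(h[...,2]>60)).astype(np.uint8)
    y=((h[...,0]>20)&(h[...,0]<34)&(h[...,1]>130)&(h[...,2]>60)).astype(np.uint8)
    for q,nm in ((m,'R'),(y,'Y')):
        k,l,s,c=cv2.connectedComponentsWithStats(q,connectivity=8)
        for i in range(1,k):
            if 3<s[i,4]<400: print(n,nm,s[i],c[i])
E
python3 meas.py 3
python3 - <<'E'
import cv2
im=cv2.imread("pics/w3.png");cv2.imwrite("pics/w3c.png",cv2.resize(im[40:100,100:290],None,fx=4.2,fy=4.2,interpolation=0))
im=cv2.imread("pics/side3.png");cv2.imwrite("pics/s3c.png",cv2.resize(im[230:300,210:300],None,fx=7,fy=7,interpolation=0))
E
```

```text
wrist R [252  71   6  16  82] [254.3902  77.9024]
wrist R [252  90   5  44 214] [253.9626 111.7804]
wrist Y [114  50  29  17 297] [127.67   58.037]
scene R [245 127   9  13  83] [249.     132.2048]
scene R [268 171   8   4  11] [272.1818 172.1818]
scene R [277 177   4   3  11] [278.3636 178.0909]
scene R [217 218  22  18 304] [227.7039 226.2895]
scene R [212 292  17  16 216] [220.1343 298.8889]
scene Y [298 160   4  10  23] [300.0435 165.1739]
side R [339 126   6  10  29] [341.4828 130.1034]
side R [266 141   9   6  48] [270.1458 143.4792]
side R [273 163  12  12 116] [278.8276 168.1207]
side R [257 245   9   3  10] [260.9 245.8]
side R [252 246   3   2   6] [253.  246.5]
side Y [230 273   3  11  25] [230.96 277.44]
```

View pics/w3c.png

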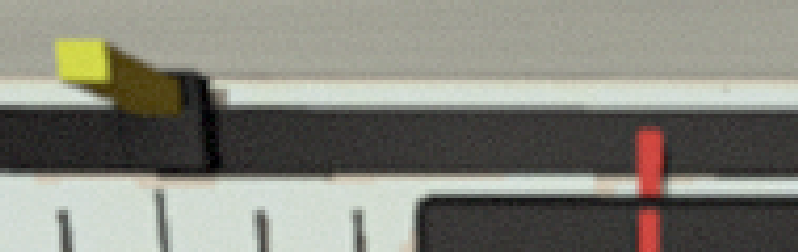

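View pics/s3c.png

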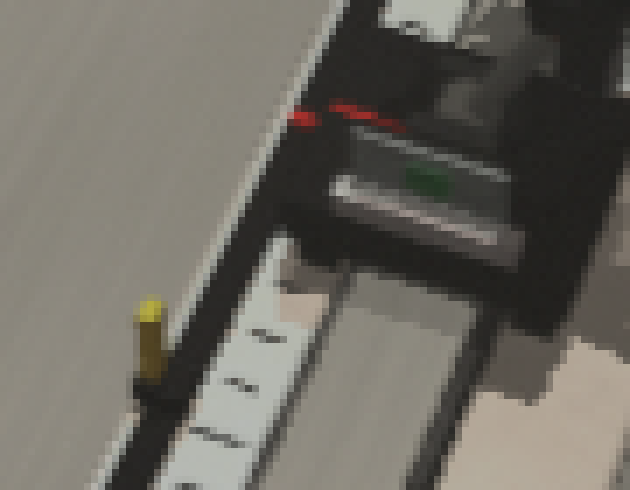

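```bash
python3 - <<'E'
from h import *
np.set_printoptions(precision=4,suppress=True)
v=np.load("o3.npy");o={"eef_pos":v[:3],"tcp_rot":v[3:]}
e=np.array([.0136,.9999])
for n,f,p in (("wrist",(119.6,54),(254.5,72)),("scene",(300.2,160.2),(279.8,178.8)),("side",(231.1,273.8),(252.7,246.5))):
    F=onz(n,f,.058,o);P=onz(n,p,.047,o);print(n,F,P,(F-P)[:2]@e)
# plate edge yaw
im=cv2.imread("pics/w3.png");g=cv2.cvtColor(im,cv2.COLOR_BGR2GRAY)
E
```

```text
wrist [0.6059 0.0705 0.058 ] [ 0.5947 -0.0223  0.047 ] 0.09293287125219783
scene [0.6081 0.0665 0.058 ] [ 0.5933 -0.021   0.047 ] 0.08772527523130116
side [0.6059 0.0696 0.058 ] [ 0.5917 -0.0239  0.047 ] 0.09368318538083086
```

Request:
{"op": "drive_tool", "data": {
  "deltas": [
    [28, 0, -4, 0, 0, 0, 0],
    [28, 0, -14, 0, 0, 0, 0],
    [28, 0, -26, 0, 0, 0, 0],
    [28, 0, -38, 0, 0, 0, 0],
    [28, 0, -50, 0, 0, 0, 0],
    [28, 0, -62, 0, 0, 0, 0],
    [28, 0, -74, 0, 0, 0, 0],
    [28, 0, -84, 0, 0, 0, 0],
    [28, 0, -90, 0, 0, 0, 0],
    [28, 0, -90, 0, 0, 0, 0]
  ]
}}

```text
t: 5.3
eef_pos: [0.497, 0.0695, 0.1486]
tcp_rot: [180.0, -0.5, -0.8]
ft_force: [4.8, 2.3, -5.4]
finger_gap: 0.0292
```

```bash
python3 look.py 4; python3 meas.py 4
python3 - <<'E'
import cv2
im=cv2.imread("pics/w4.png");cv2.imwrite("pics/w4c.png",cv2.resize(im[20:120,180:340],None,fx=5,fy=5,interpolation=0))
E
```

```text
5.3 [0.497  0.0695 0.1486] [179.9528  -0.5037  -0.7587] [ 4.7715  2.3054 -5.3756] 0.029187228248535268
wrist R [251  70   7  16  84] [254.369   77.2381]
wrist R [251  89   6  45 221] [253.9819 110.6425]
wrist Y [245  50  13  17 185] [250.7838  57.9243]
scene R [265 113   7  12  65] [267.7692 117.8   ]
scene R [283 154   5   3   7] [285.4286 155.    ]
scene R [289 156   4   2   5] [290.6 156.2]
scene R [293 160   4   3  10] [294.3 161.2]
scene R [217 218  22  18 301] [227.7475 226.2492]
scene R [212 292  17  16 217] [220.1521 298.9217]
scene Y [298 160   4  10  25] [300.08 165.  ]
side R [331 125  14  12 118] [337.3136 130.1949]
side R [236 277   4   2   8] [237.5 277.5]
side R [241 276  12   4  18] [246.5 277.5]
side Y [230 273   3  11  29] [231.1379 277.7586]
```

View pics/w4c.png

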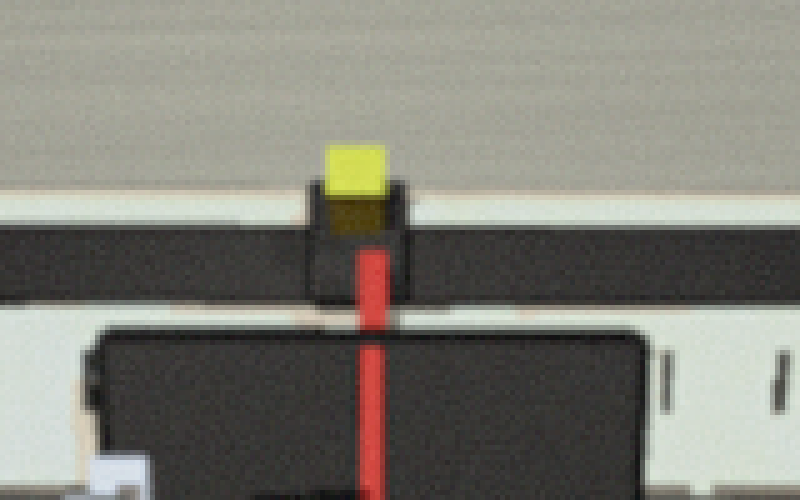

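View pics/m4.png

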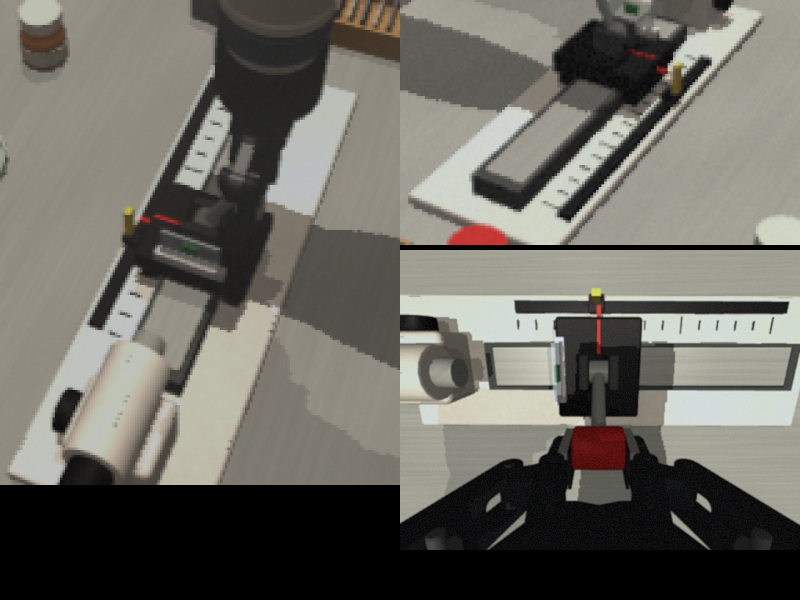

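```bash
cat > off.py <<'E'
from h import *
import sys
np.set_printoptions(precision=4,suppress=True)
t=sys.argv[1];v=np.load(f"o{t}.npy");o={"eef_pos":v[:3],"tcp_rot":v[3:]}
im=cv2.imread(f"pics/w{t}.png");h=cv2.cvtColor(im,cv2.COLOR_BGR2HSV)
R=(((h[...,0]<6)|(h[...,0]>174))&(h[...,1]>150)&(h[...,2]>60))
Y=((h[...,0]>20)&(h[...,0]<34)&(h[...,1]>110)&(h[...,2]>150))
y,x=np.nonzero(Y);print("Y",x.min(),x.max(),y.min(),y.max());f=(x.mean(),y.mean())
F=onz("wrist",f,.058,o)
y,x=np.nonzero(R&(np.arange(384)[:,None]<110)&(abs(np.arange(512)-254)<60));s=y<y.min()+14;p=(x[s].mean(),y.min()+2)
P=onz("wrist",p,.047,o)
# direction of rail from plate far edge (white->grey) via pointer red line perpendicular
c=[];
g=cv2.cvtColor(im,cv2.COLOR_BGR2GRAY)
print(f,p,F,P,"off mm",1e3*(F-P)[:2]@np.array([.0136,.9999]))
yy=np.arange(y.min(),130)
q=[(onz("wrist",(np.nonzero(R[j,240:270])[0].mean()+240,j),.047,o)) for j in yy if R[j,240:270].sum()>3]
q=np.array(q);print("pointer dir slope dy/dx",np.polyfit(q[:,0],q[:,1],1)[0])
E
python3 off.py 4
```

```text
Y 245 256 49 58
(np.float64(250.70535714285714), np.float64(53.6875)) (np.float64(254.35526315789474), np.int64(72)) [0.6058 0.0708 0.058 ] [0.5957 0.0684 0.047 ] off mm 2.550785771398318
pointer dir slope dy/dx -0.020617041881262406
```

Request:
{"op": "drive_tool", "data": {
  "deltas": [
    [28, 0, -2.0, 0, 0, 0, 0],
    [28, 0, -3.0, 0, 0, 0, 0],
    [28, 0, -3.0, 0, 0, 0, 0],
    [28, 0, -3.0, 0, 0, 0, 0]
  ]
}}

```text
t: 5.95
eef_pos: [0.4971, 0.0722, 0.1486]
tcp_rot: [180.0, -0.5, -0.8]
ft_force: [4.2, -2.7, -5.7]
finger_gap: 0.0298
```

```bash
python3 look.py 5; python3 off.py 5
```

```text
5.95 [0.4971 0.0722 0.1486] [179.9604  -0.5079  -0.7833] [ 4.204  -2.7154 -5.7418] 0.02975115863693713
Y 249 260 49 58
(np.float64(254.7117117117117), np.float64(53.747747747747745)) (np.float64(254.53246753246754), np.int64(72)) [0.6059 0.0707 0.058 ] [0.5958 0.0709 0.047 ] off mm -0.08172923490004816
pointer dir slope dy/dx -0.025484284745895574
```

Request:
{"op": "drive_tool", "data": {
  "deltas": [
    [28, 9.1, 0, -4.5, 0, 0, 0],
    [28, 18.8, 0, -7.9, 0, 0, 0],
    [28, 28.7, 0, -10.1, 0, 0, 0],
    [28, 38.8, 0, -11.2, 0, 0, 0],
    [28, 49, 0, -10.9, 0, 0, 0],
    [28, 59.1, 0, -9.5, 0, 0, 0],
    [28, 59.1, 0, -9.5, 0, 0, 0]
  ]
}}

```text
t: 6.98
eef_pos: [0.5572, 0.0714, 0.1588]
tcp_rot: [180.0, -0.6, -0.8]
ft_force: [-0.0, -2.4, -5.5]
finger_gap: 0.0295
```

```bash
python3 look.py 6; python3 off.py 6;python3 - <<'E'
import cv2
im=cv2.imread("pics/w6.png");cv2.imwrite("pics/w6c.png",cv2.resize(im[60:240,140:380],None,fx=3.3,fy=3.3,interpolation=0))
E
```

```text
6.975 [0.5572 0.0714 0.1588] [179.9726  -0.5598  -0.7861] [-0.0439 -2.3965 -5.451 ] 0.029492997893405343Traceback (most recent call last):
  File "off.py", line 8, in <module>
    y,x=np.nonzero(Y);print("Y",x.min(),x.max(),y.min(),y.max());f=(x.mean(),y.mean())
                                ~~~~~^^
    return umr_minimum(a, axis, None, out, keepdims, initial, where)
ValueError: zero-size array to reduction operation minimum which has no identity
```

View pics/w6c.png

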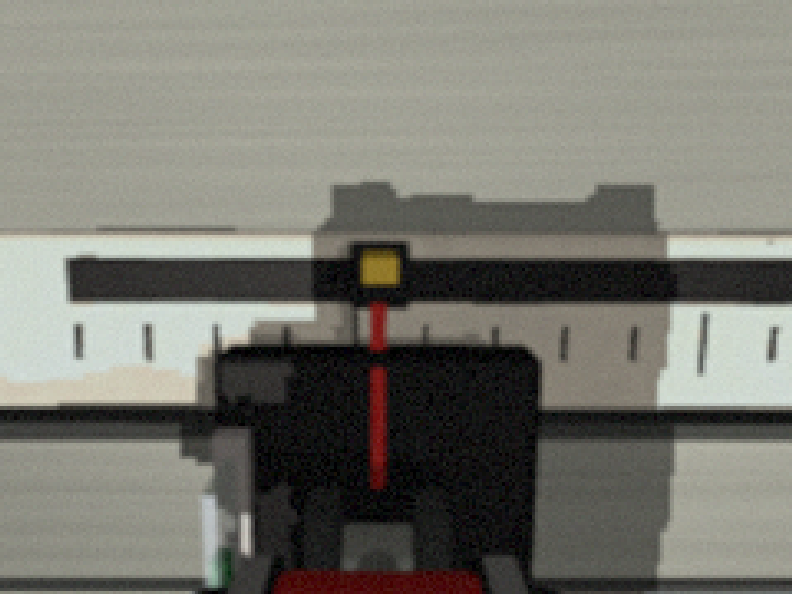

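```bash
sed -i 's/\[...,1\]>110)&(h\[...,2\]>150)/[...,1]>110)\&(h[...,2]>(150 if int(t)<6 else 110))/; s/<110)&(abs/<165)\&(abs/' off.py; python3 off.py 5; python3 off.py 6
```

```text
Y 249 260 49 58
(np.float64(254.7117117117117), np.float64(53.747747747747745)) (np.float64(254.53246753246754), np.int64(72)) [0.6059 0.0707 0.058 ] [0.5958 0.0709 0.047 ] off mm -0.08174243712009188
pointer dir slope dy/dx -0.02548476083680172
Y 250 259 138 145
(np.float64(254.55696202531647), np.float64(141.45569620253164)) (np.float64(254.0), np.int64(153)) [0.6058 0.0708 0.058 ] [0.5956 0.0713 0.047 ] off mm -0.41812237571905647Traceback (most recent call last):
  File "off.py", line 18, in <module>
    q=np.array(q);print("pointer dir slope dy/dx",np.polyfit(q[:,0],q[:,1],1)[0])
                                                             ~^^^^^
IndexError: too many indices for array: array is 1-dimensional, but 2 were indexed
```

Request:
{"op": "drive_tool", "data": {
  "deltas": [
    [28, 0, 0.7, 0, 0, 0, 0],
    [28, 0, 1.2, 0, 0, 0, 0],
    [28, 0, 1.2, 0, 0, 0, 0]
  ]
}}

```text
t: 7.5
eef_pos: [0.5568, 0.0706, 0.1588]
tcp_rot: [-180.0, -0.6, -0.8]
ft_force: [1.4, 2.1, -8.8]
finger_gap: 0.0298
```

```bash
python3 look.py 7; python3 off.py 7 2>/dev/null
```

```text
7.5 [0.5568 0.0706 0.1588] [-179.9932   -0.6086   -0.7695] [ 1.3962  2.126  -8.778 ] 0.029776285479723053
Y 249 258 137 144
(np.float64(253.5), np.float64(140.5897435897436)) (np.float64(253.92), np.int64(153)) [0.6061 0.0708 0.058 ] [0.5952 0.0706 0.047 ] off mm 0.33360500479450983
```

Request:
{"op": "drive_tool", "data": {
  "deltas": [
    [28, 3, -0.7, 0.7, 0, 0, 0],
    [28, 8.4, -0.7, 2.1, 0, 0, 0],
    [28, 16.4, -0.7, 5, 0, 0, 0],
    [28, 24.1, -0.7, 8.7, 0, 0, 0],
    [28, 28.5, -0.7, 11.3, 0, 0, 0],
    [28, 31.3, -0.7, 13.2, 0, 0, 0],
    [28, 34.1, -0.7, 15.2, 0, 0, 0],
    [28, 34.1, -0.7, 15.2, 0, 0, 0]
  ]
}}

```text
t: 8.65
eef_pos: [0.5914, 0.0702, 0.1444]
tcp_rot: [179.9, -0.6, -0.8]
ft_force: [0.3, -1.8, -4.2]
finger_gap: 0.0291
```

```bash
python3 look.py 8; python3 off.py 8 2>/dev/null
```

```text
8.65 [0.5914 0.0702 0.1444] [179.9368  -0.644   -0.7854] [ 0.2582 -1.7539 -4.157 ] 0.029113706629630576
Y 249 258 185 192
```

View pics/m8.png

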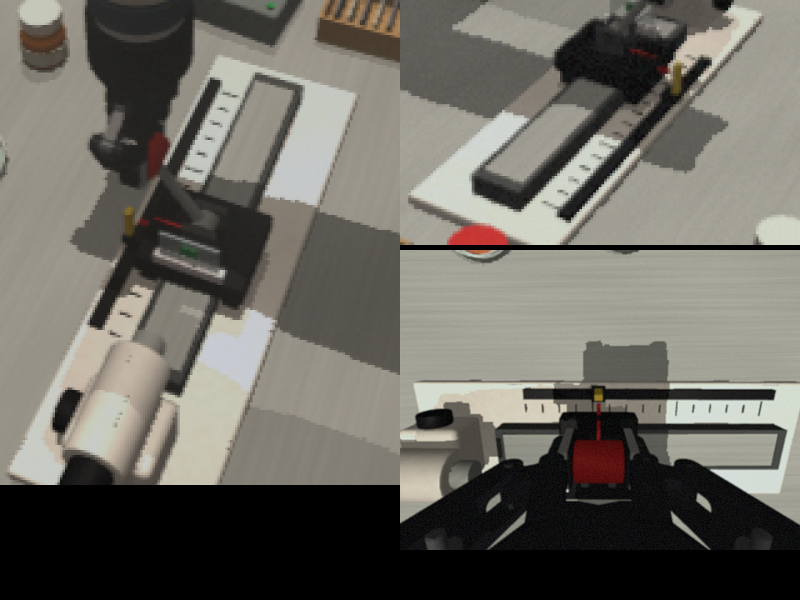

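Request:
{"op": "drive_tool", "data": {
  "deltas": [
    [28, 2.5, 0, 1.7, 0, 0, 0],
    [28, 5, 0, 3.4, 0, 0, 0],
    [28, 5, 0, 3.4, 0, 0, 0],
    [28, 5, 0, 3.4, 0, 0, 0]
  ]
}}

```text
t: 9.3
eef_pos: [0.5931, 0.0702, 0.1433]
tcp_rot: [179.9, -0.4, -0.8]
ft_force: [-26.2, -2.6, 26.9]
finger_gap: 0.0299
```

```bash
sed -i 's/<165)&/<215)\&/' off.py; python3 look.py 9; python3 off.py 8 2>/dev/null; python3 off.py 9 2>/dev/null
```

```text
9.3 [0.5931 0.0702 0.1433] [179.9055  -0.4317  -0.7782] [-26.2369  -2.579   26.8642] 0.029944678562381585
Y 249 258 185 192
(np.float64(253.6153846153846), np.float64(188.5)) (np.float64(253.74545454545455), np.int64(199)) [0.6059 0.0707 0.058 ] [0.5946 0.0707 0.047 ] off mm 0.10851028472902653
Y 249 258 187 194
(np.float64(253.5194805194805), np.float64(190.63636363636363)) (np.float64(253.77777777777777), np.int64(201)) [0.606  0.0707 0.058 ] [0.5946 0.0707 0.047 ] off mm 0.21395499530915377
```

Request:
{"op": "drive_tool", "data": {
  "deltas": [
    [28, -0.5, 0, -0.3, 0, 0, 0],
    [60, -0.5, 0, -0.3, 0, 0, 0],
    [60, -0.5, 0, -0.3, 0, 0, 0],
    [60, -0.5, 0, -0.3, 0, 0, 0],
    [60, -0.5, 0, -20, 0, 0, 0],
    [60, -0.5, 0, -60, 0, 0, 0],
    [60, -0.5, 0, -100, 0, 0, 0],
    [60, -0.5, 0, -110, 0, 0, 0]
  ]
}}

```text
t: 10.45
eef_pos: [0.5927, 0.0705, 0.2558]
tcp_rot: [179.9, -0.7, -0.8]
ft_force: [0.5, -0.9, -0.4]
finger_gap: 0.0605
```

```bash
python3 look.py 10; python3 off.py 10 2>/dev/null
```

```text
10.45 [0.5927 0.0705 0.2558] [179.9076  -0.6735  -0.7706] [ 0.4823 -0.8637 -0.4217] 0.06046194013378041
Y 251 256 165 169
(np.float64(253.58620689655172), np.float64(166.93103448275863)) (np.float64(253.5), np.int64(175)) [0.6058 0.0709 0.058 ] [0.5944 0.0711 0.047 ] off mm -0.09115387888081833
```

View pics/m10.png

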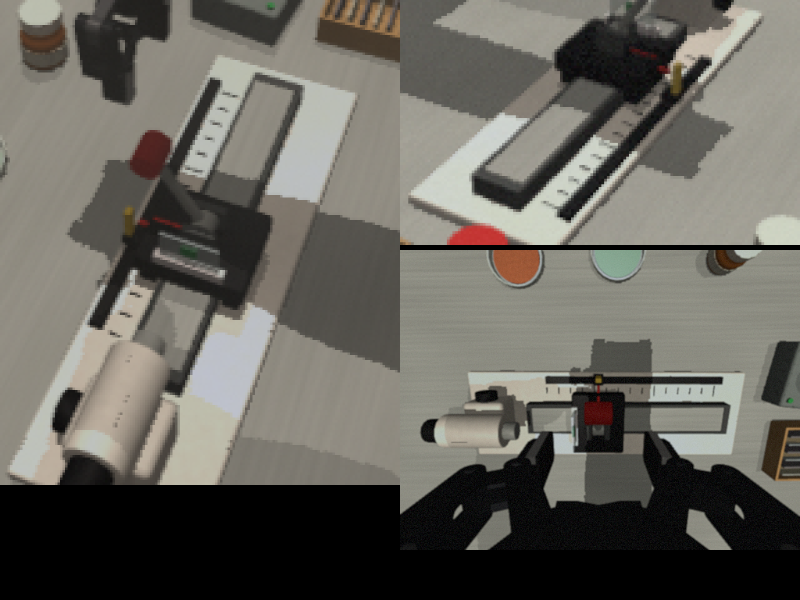

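Request:
{"op": "drive_tool", "data": {
  "deltas": [
    [30, 1, 20, 0, 0, 0, 0],
    [0, 3, 65, 0, 0, 0, 0],
    [0, 5, 115, 0, 0, 0, 0],
    [0, 8, 165, 0, 0, 0, 0],
    [0, 10, 215, 15, 0, 0, 0],
    [0, 12, 260, 40, 0, 0, 0],
    [0, 14, 300, 65, 0, 0, 0],
    [0, 15, 326, 80, 0, 0, 0],
    [0, 15, 331, 85, 0, 0, 0],
    [0, 15, 331, 85, 0, 0, 0]
  ]
}}

```text
t: 11.85
eef_pos: [0.6028, -0.2606, 0.1682]
tcp_rot: [179.9, -0.4, -0.8]
ft_force: [0.2, 0.4, 0.1]
finger_gap: -0.0002
```

```bash
cat > look2.py <<'E'
from h import *
import sys
np.set_printoptions(precision=4,suppress=True)
t=sys.argv[1]
o=get_obs();print(o["t"],o["eef_pos"],o["tcp_rot"],o["ft_force"],o["finger_gap"])
np.save(f"o{t}.npy",np.r_[o["eef_pos"],o["tcp_rot"]])
w=grab_frame("wrist")[:,:,::-1];cv2.imwrite(f"pics/w{t}.png",w)
a=grab_frame("side")[:,:,::-1];cv2.imwrite(f"pics/side{t}.png",a)
b=grab_frame("scene")[:,:,::-1];cv2.imwrite(f"pics/scene{t}.png",b)
C=np.zeros((600,800,3),np.uint8);C[:300,:400]=cv2.resize(a[130:220,230:350],(400,300),interpolation=3);C[:300,400:]=cv2.resize(b[190:280,170:290],(400,300),interpolation=3);C[300:,:400]=cv2.resize(w,(400,300));C[300:,400:]=cv2.resize(w[180:330,150:350],(400,300))
cv2.imwrite(f"pics/m{t}.png",C)
E
python3 look2.py 11
```

```text
11.85 [ 0.6028 -0.2606  0.1682] [179.9402  -0.3912  -0.7829] [0.2356 0.3967 0.0784] -0.0002031795898688467
```

View pics/m11.png

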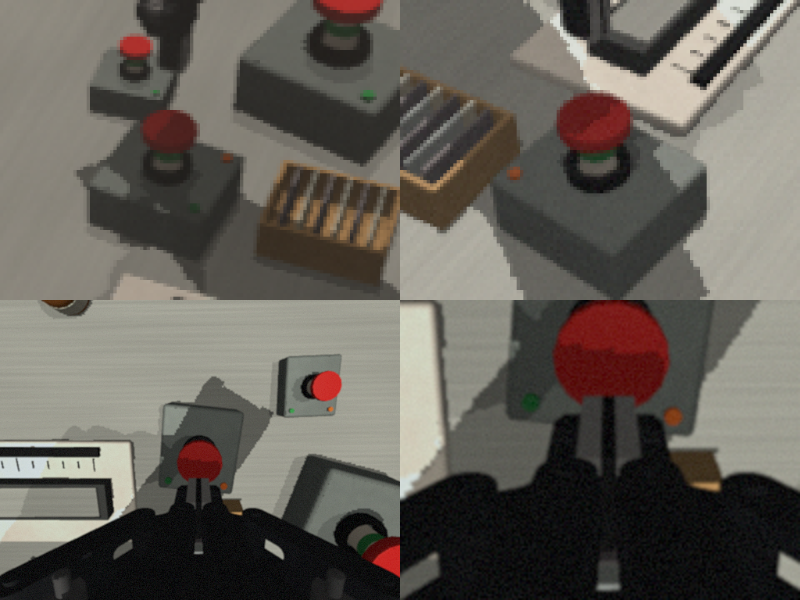

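```bash
python3 - <<'E'
from h import *
np.set_printoptions(precision=4,suppress=True)
v=np.load("o11.npy");o={"eef_pos":v[:3],"tcp_rot":v[3:]}
im=cv2.imread("pics/w11.png");h=cv2.cvtColor(im,cv2.COLOR_BGR2HSV)
m=(((h[...,0]<6)|(h[...,0]>174))&(h[...,1]>150)&(h[...,2]>50)).astype(np.uint8);m[:,:190]=0;m[:,320:]=0
k,l,s,c=cv2.connectedComponentsWithStats(m);i=1+s[1:,4].argmax();print(s[i])
cs,_=cv2.findContours((l==i).astype(np.uint8),cv2.RETR_EXTERNAL,cv2.CHAIN_APPROX_NONE)
p=cs[0][:,0];(x,y),r=cv2.minEnclosingCircle(p);print(x,y,r)
print(onz("wrist",(x,y),.090,o),onz("wrist",(x,y),.085,o)); 
e=onz("wrist",(x+r,y),.09,o)-onz("wrist",(x-r,y),.09,o);print("dia",np.linalg.norm(e))
E
```

```text
[ 227  179   58   54 2348]
255.24632263183594 207.4705810546875 28.864809036254883
[ 0.6045 -0.2612  0.09  ] [ 0.603  -0.2612  0.085 ]
dia 0.042812149697434916
```

Request:
{"op": "drive_tool", "data": {
  "deltas": [
    [0, 1, 1, 20, 0, 0, 0],
    [0, 1, 1, 45, 0, 0, 0],
    [0, 1, 1, 58, 0, 0, 0],
    [0, 1, 1, 64, 0, 0, 0],
    [0, 1, 1, 68, 0, 0, 0],
    [0, 1, 1, 70, 0, 0, 0],
    [0, 1, 1, 70, 0, 0, 0],
    [0, 1, 1, 70, 0, 0, 0]
  ]
}}

```text
t: 13.0
eef_pos: [0.6053, -0.2609, 0.1002]
tcp_rot: [179.9, -0.6, -0.7]
ft_force: [-0.6, 2.8, 5.5]
finger_gap: 0.0001
```

```bash
python3 look2.py 12; python3 -c "
import cv2
a=cv2.imread('pics/scene12.png');b=cv2.imread('pics/side12.png')
import numpy as np
cv2.imwrite('pics/k12.png',np.hstack([cv2.resize(a[205:255,200:260],(400,333),interpolation=3),cv2.resize(b[150:200,250:310],(400,333),interpolation=3)]))"
```

```text
13.0 [ 0.6053 -0.2609  0.1002] [179.8729  -0.5548  -0.6863] [-0.5897  2.7512  5.4826] 8.331636829710169e-05
```

View pics/k12.png

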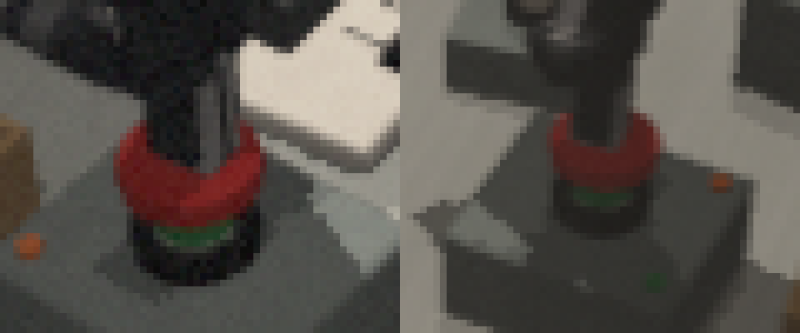

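Request:
{"op": "drive_tool", "data": {
  "deltas": [
    [0, 0, 0, 3, 0, 0, 0],
    [0, 0, 0, 3.7, 0, 0, 0],
    [0, 0, 0, 3.7, 0, 0, 0],
    [0, 0, 0, 3.7, 0, 0, 0]
  ]
}}

```text
t: 13.65
eef_pos: [0.6054, -0.261, 0.0973]
tcp_rot: [179.9, -0.6, -0.7]
ft_force: [-2.2, 3.5, 5.7]
finger_gap: 0.0004
```

```bash
python3 look2.py 13; python3 -c "
import cv2
a=cv2.imread('pics/scene13.png');b=cv2.imread('pics/side13.png')
import numpy as np
cv2.imwrite('pics/k13.png',np.hstack([cv2.resize(a[205:255,200:260],(400,333),interpolation=3),cv2.resize(b[150:200,250:310],(400,333),interpolation=3)]))"
```

```text
13.65 [ 0.6054 -0.261   0.0973] [179.8535  -0.5997  -0.6882] [-2.2451  3.5459  5.7497] 0.0004264452281013679
```

View pics/k13.png

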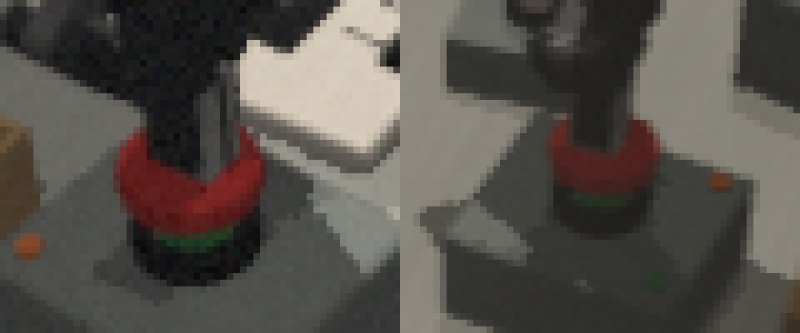

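View pics/scene13.png

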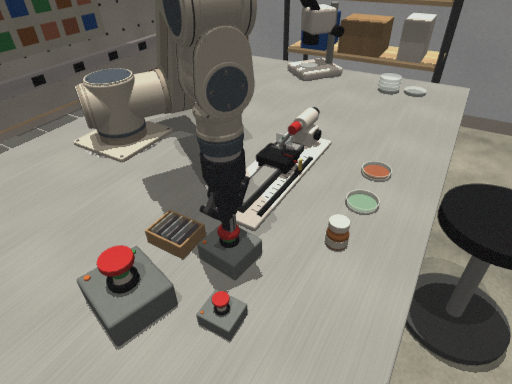

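```bash
python3 - <<'E'
from h import *
for n,(x0,x1,y0,y1) in (("scene",(205,252,205,260)),("side",(262,300,150,200))):
    a=proj(n,np.array([.604,-.262,.080]));b=proj(n,np.array([.604,-.262,.069]));s=(b[1]-a[1])/11
    for t in (11,12,13):
        im=cv2.imread(f"pics/{n}{t}.png").astype(float)[y0:y1,x0:x1]
        red=im[...,2]-np.maximum(im[...,0],im[...,1])
        # subpixel lower edge of red per column
        big=cv2.resize(red,None,fx=8,fy=8,interpolation=cv2.INTER_CUBIC)
        m=big>40; cols=np.nonzero(m.any(0))[0];L,R=cols.min(),cols.max();mid=(L+R)//2
        low=[np.nonzero(m[:,c])[0].max()/8 for c in range(mid-24,mid+24)]
        print(n,t,"low",round(np.median(low)+y0,2),"px/mm",round(s,3),L/8,R/8)
E
```

```text
scene 11 low 234.5 px/mm 0.37 0.0 34.25
scene 12 low 237.88 px/mm 0.37 0.0 34.5
scene 13 low 238.75 px/mm 0.37 0.0 34.625Traceback (most recent call last):
  File "<stdin>", line 10, in <module>
    return umr_maximum(a, axis, None, out, keepdims, initial, where)
ValueError: zero-size array to reduction operation maximum which has no identity
```

```bash
python3 - <<'E'
from h import *
o=get_obs();print(o["t"],o["eef_pos"],o["ft_force"])
print(sign_off())
E
```

```text
13.8 [ 0.60536855 -0.26093888  0.09734875] [-2.92888094  2.84658844  5.25407989]
the job is handed in; nothing more can be done
None
```

The job is handed in at t = 13.8 s of the 54 s allowed, with the closed fingertips still holding the lamp key down.

- **Carriage and clamp:** I pinched the lever's red grip by its ends, swung it free, slid the carriage about 93 mm, and swung the lever back. At the end it met its stop, with about 26 N of resistance. After I let go, the wrist view put the pointer within about 0.1 mm of the flag. The readings just before release were +0.1 and +0.2 mm.
- **Lamp key:** I pressed the key on the middle of the three boxes, whose measured size fitted the description. The depth is about 11 mm. The fingertip height gives 11.7 mm, the shift of the cap in the picture 11.5 mm, and the spring force 9 to 11 mm. The pictures show the green ring about half sunk in the collar.
- **Checks that failed or disagreed:** The picture measurement of the key depth came from the scene camera only, because the same check on the side camera raised an error. The first estimates of how far to slide the carriage disagreed, 88 mm from the scene camera and 93 to 94 mm from the other two, so I set the final position by the close-up wrist view. The last picture shows the slide box, dishes and jar apparently undisturbed.

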